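# Put the map-tube winder into third

### The arm

A 6-joint arm with a two-finger parallel gripper is mounted at the origin on the work surface. World frame = base frame: x ahead of the robot, y to its left, z up, the work surface at z = 0. Lengths are in mm, angles in degrees, forces in N, time in s.
With the tool pointing down it reaches from about 300 to 850 mm from the base axis. Payload 4.2 kg.
Tool frame: the origin (TCP) lies between the finger pads; the fingertips stand 22 mm ahead of it and the grasp point (between the pads) lies 3 mm ahead of it; z points along the fingers, y is the direction in which the jaws open and shut (so a half turn about z gives the same grasp; the last joint's range is limited). The gripper opens to 91 mm and grips with 3 to 60 N. Pads are 32 mm wide; open, the fingers measure 118 mm over their backs; the gripper's body (76 mm by 178 mm) begins 60 mm behind the grasp point.
Start: joints at [-71.849, 18.312, 89.639, -0, 72.044, -1.146], TCP at [190.022, -542.708, 235.976] pointing down, gripper open.
Joint ranges: [-177.97, 177.97], [-48.28, 115.42], [12.27, 149.76], [-77.06, 257.06], [2.81, 150.46], [-146.56, 146.56]. Speed limits (degrees/s): [147.25, 147.25, 180, 180, 180, 180].

### API

Orientations are given as [roll, pitch, yaw] about the fixed x, y, z axes, in that order (R = Rz(yaw) Ry(pitch) Rx(roll)).
In Python, from workcell import telemetry, cams, env gives the robot as it stands.
- The arm moves only by the shell command python3 -m inch 'ROWS' [FORCE]. ROWS is JSON, a list of rows, each an object of numbers: "x", "y", "z": the shift along the tool's x, y, z in cm; "yaw": the turn about the tool's z in units of 5 degrees (1.0 is 5 degrees); "gripper": the gripper's target within -1 to 1 (fully open at 1, half-way at 0, shut at -1). A call has 1 to 12 rows; each row shifts and turns the commanded pose from where the row before left it, along the tool's axes as they then stand; what a row does not reach is not made up. A row lasts 1/12 s, in which the tool goes at most 41.7 mm and 7.16 degrees, less where a joint would pass 70% of its speed; a pose out of reach is approached as far as the arm can. A call is refused whole if a number of a shift passes 4.17 or a number of a turn 1, either way. A call with a gripper value outside its range is refused whole. The fingers move at their own pace and stop on an object; FORCE is the grip in N (left out, the last holds). Time passes only in rows, so rows that do not move let the fingers close. It gives the time, the measured TCP pose, the force and the opening at its end, in the units of the state.
- telemetry.state(): the state, without advancing time (a new reading comes with each control period).
- cams.grab_frame(name): name is "scene" or "side" or "wrist"; returns a dict with "pixels" (384x512x3 uint8, red, green, blue), "mtx" (3x3 intrinsics, pixels), "rvec" (rotation vector, rad) and "tvec" (3), from world to camera coordinates, as OpenCV has them. Camera axes: x right, y down, z forward; pixel columns grow to the right and rows downward; lengths in mm; the calibration is good to about 2 mm. The wrist camera is an equidistant fisheye: a pixel r from the principal point sees the ray r / f radians off the axis. A picture is of the moment at which its call begins. There is no depth.
- env.job_done(): hands the job in, once; it reports no verdict.
The state is a dict: "time_s": time; "qpos": joint angles; "qvel": joint speeds; "effort": joint torques, N m; "ee_pos": TCP position; "ee_rot": TCP orientation; "force": force on the tool from outside, world axes, zero at the start; "torque": the same for the moment, N m; "gripper_width": finger opening in mm.
Only numpy, scipy, OpenCV 4.12 (cv2) and the standard library are available. Lean on these libraries where they do the work, as an engineer would, in place of code of your own. Each camera call takes 0.05 s, during which the arm holds its last target. There are 200 camera calls.

### The job

Using closed fingertips only, gently push the gear lever of the map-tube winder through its H-shaped gate into the third slot: bring it to the cross channel, push it across to the right-hand side, then forward (away from the robot) fully home in the far right slot. Do not pinch or force the lever, do not disturb the desk things around the winder, and finish with the hand clear of everything.

Things in the scene. Friction and masses are not known exactly. Their poses are not given: they have to be found in the camera images.
- winder: Desk-top map-tube winder, fixed. Origin on the table under the centre of its gearbox, a grey box 170 x 160 mm (x, y) with an aluminium gate plate on top, 102 mm above the table. x axis: forward, away from the robot (turned up to 0.4 rad about the vertical); y: the winder's left; z: up.
- gate (a point): Centre of the H gate, on the plate's top; axes as the winder's. The H: two slots along x, 23 mm left and 23 mm right of here, joined at x = 0 by a cross channel along y. Slot ends are numbered and have as many small studs: 1 far left, 2 near left, 3 far right, 4 near right (far = +x, right = -y). Metal between the slots blocks the lever: it changes sides only in the cross channel.
- slot3 (a point): Where the rod of the lever stands, at the plate's top, when fully home in the third (far right) slot: 27 mm forward and 23 mm right of the gate's centre.
- map_tube (a point): Top of the cardboard map tube lying along y on the winder's rollers, 125 mm above the table, 165 mm forward of the gate's centre. The roller bed reaches from x = +90 to +240 mm and y = -207 to +207 mm of the winder.
- pivot (a point): Pivot of the lever, inside the gearbox, 20 mm above the table under the gate's centre. With a = shift_across and f = shift_fore, a point s mm up the lever is at x = s sin f, y = -s sin a cos f, z = s cos a cos f from here, in the winder's axes.
- knob (a point): Point on the axis of the lever's black round grip, 160 mm up the lever from its pivot; z axis up the lever. The grip is 28 mm thick (20 mm at its lower end) and reaches from 40 mm below this point to 30 mm above it (top about 210 mm above the table when upright). Below it the lever is a 12 mm steel rod.
- shift_across (a joint): Sideways angle of the lever, rad: 0 = middle of the cross channel, positive = leaning to the winder's right (-y). -0.28 / +0.28: middle of the left (1, 2) / right (3, 4) slots; the gate stops it at about -0.32 and +0.32. Starts at -0.31 to -0.25. No spring: dry friction keeps it where it is left; about 3 N at the grip moves it.
- shift_fore (a joint): Forward angle of the lever, rad: 0 = in the cross channel, positive = leaning forward (+x). The channel lets it play about 0.05 either way; the slots end at about +0.31 (1, 3) and -0.31 (2, 4). Starts anywhere from -0.29 to +0.29 along the left slots. No spring: dry friction keeps it where it is left; about 3 N at the grip moves it.
- tape_dispenser: Black desk tape dispenser with a white roll, 150 x 55 x 74 mm, loose, standing left of the gearbox; origin at the centre of its underside. Leave alone.
- pencil_cup: Dark metal pencil cup, 72 mm wide, 85 mm high with pencils up to 125 mm, loose, standing right of the gearbox; origin at the centre of its underside. Leave alone.
- paperweight: Turned brass paperweight, 52 mm wide, 42 mm high, loose, standing near the right front corner of the gearbox on the robot's side; origin at the centre of its underside. Leave alone.
- file_bundle: Bundle of card folders, about 115 x 165 x 40 mm, loose, lying to the left near the tape dispenser; origin at the centre of its underside. Leave alone.

How it is judged:
By the outcome, as a careful person would: the job done as asked, in the order asked, and still so for the second after the job is handed in, with the robot touching nothing.
It also fails if it takes over 67 s, if anything falls off the work surface, if the arm or the gripper's body presses on something with over 40 N, if the wrist force passes 120 N, or if a joint passes its speed limit or range.

## Working session

There is one attempt and no reset: what is moved stays moved. The work goes in short steps, Python scripts to look and compute and a shell command to move; the robot and the scene stay as the last step left them, time stands still between calls to the robot, and variables do not carry over. Pictures are saved under pics/ and viewed, about 8 in all and at most 12, crops included, and the job is handed in when it is done.

```bash
mkdir -p pics; ls
python3 - <<'E'
from workcell import telemetry, cams
import cv2,numpy as np
for n in ("scene","side"):
    f=cams.grab_frame(n); cv2.imwrite(f"pics/{n}0.png",f["pixels"][:,:,::-1]); np.savez(f"pics/{n}0.npz",**f)
    R=cv2.Rodrigues(np.array(f["rvec"]))[0]; print(n,(-R.T@np.array(f["tvec"]).ravel()).round(),R[2].round(2),f["mtx"])
s=telemetry.state();print(s)
E
```

```text
pics
scene [1105.  428. 1153.] [-0.44 -0.26 -0.86] [[403.03033752   0.         252.45758243]
 [  0.         403.03033752 185.78154744]
 [  0.           0.           1.        ]]
side [ 50. 715. 720.] [ 0.53 -0.61 -0.59] [[365.54692197   0.         256.44112101]
 [  0.         365.54692197 190.13496538]
 [  0.           0.           1.        ]]
{'time_s': 0.1, 'qpos': array([-7.18513368e+01,  1.83456815e+01,  8.96989062e+01,  2.73861457e-04,
        7.20454035e+01, -1.14290136e+00]), 'qvel': array([-0.09902809, -0.09764243, -0.20644747,  0.04100363,  0.05757275,
        0.01012663]), 'effort': array([ 5.35365689e-04, -4.13331521e+01, -2.32508451e+01,  7.29101943e-02,
        4.22098394e-02, -5.12295810e-05]), 'ee_pos': array([ 189.86421963, -542.29925974,  235.23081974]), 'ee_rot': array([-1.79910032e+02, -2.05531179e-03,  1.92914783e+01]), 'force': array([0.89636021, 0.14771281, 0.0557354 ]), 'torque': array([-0.01733881, -0.05351793,  0.01336725]), 'gripper_width': 91.16957115568223}
```

View pics/scene0.png

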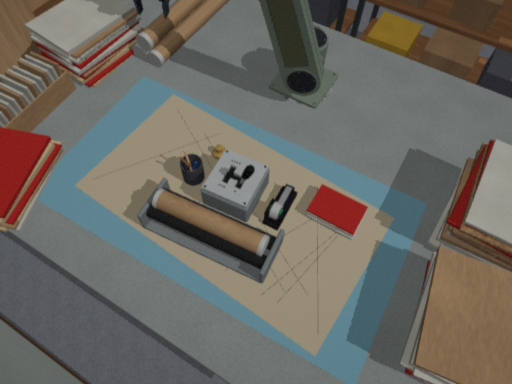

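View pics/side0.png

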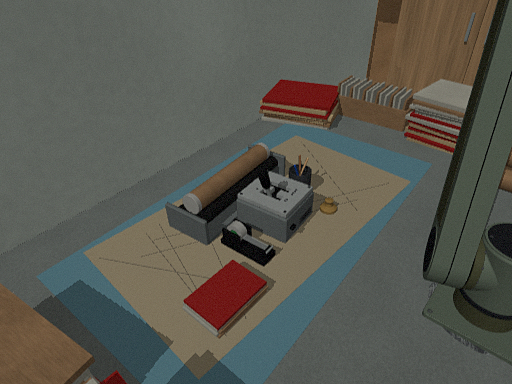

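Both pictures show the winder: gearbox at about (236,183) in the scene view and (275,205) in the side view. The black lever is at about (246,172) and (268,184). I'll zoom in on both.

Run:
```python
import cv2,numpy as np
a=cv2.imread("pics/scene0.png")[142:222,195:275]; b=cv2.imread("pics/side0.png")[162:242,233:313]
o=[cv2.resize(i,None,fx=5,fy=5,interpolation=cv2.INTER_CUBIC) for i in (a,b)]
cv2.imwrite("pics/crop1.png",np.hstack(o))
```

```text
(no output)
```

View pics/crop1.png

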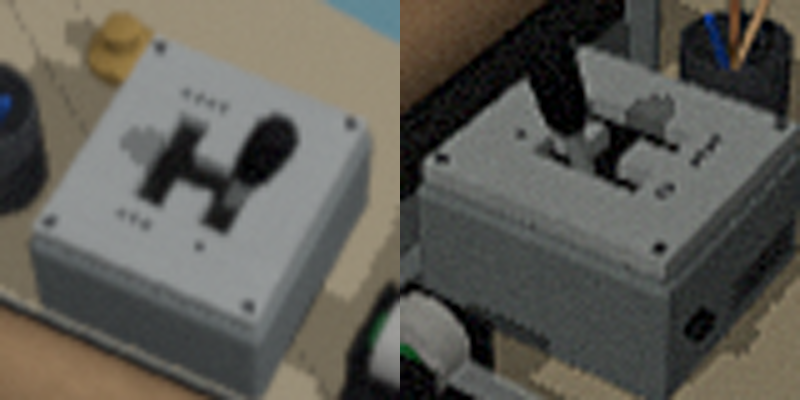

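The left half (scene) shows plate screws at crop (160,47), (351,124), (50,221) and (248,306), with the grip around (268,150) leaning over the left slot. The right half (side) shows screws at (41,159), (259,248) and (382,125), with the rod at (177,150) and the grip around (157,85).

```bash
cat > h.py <<'E'
import cv2,numpy as np
def cam(f): return np.array(f["mtx"]),np.array(f["rvec"],float),np.array(f["tvec"],float).ravel()
def ray(f,p):
    K,r,t=cam(f);R=cv2.Rodrigues(r)[0]
    d=R.T@np.linalg.inv(K)@np.array([p[0],p[1],1.]);return -R.T@t,d/np.linalg.norm(d)
def onz(f,p,z): c,d=ray(f,p);return c+d*(z-c[2])/d[2]
def tri(f,p,g,q):
    A=0;b=0;L=[ray(f,p),ray(g,q)]
    for c,d in L: P=np.eye(3)-np.outer(d,d);A=A+P;b=b+P@c
    X=np.linalg.solve(A,b);return X,max(np.linalg.norm(np.cross(X-c,d)) for c,d in L)
def proj(f,X):
    K,r,t=cam(f);return cv2.projectPoints(np.array(X,float).reshape(-1,1,3),r,t,K,None)[0][:,0]
E
python3 - <<'E'
from h import *
S=np.load("pics/scene0.npz");D=np.load("pics/side0.npz")
s=lambda u,v:(195+u/5-.4,142+v/5-.4); d=lambda u,v:(233+u/5-.4,162+v/5-.4)
sc=dict(nr=(160,47),nl=(351,124),fr=(50,221),fl=(248,306)); sd=dict(nr=(382,125),nl=(259,248),fl=(41,159))
for k in sd: print(k,*tri(S,s(*sc[k]),D,d(*sd[k])))
P={k:onz(S,s(*v),102) for k,v in sc.items()};print(P)
Q={k:onz(D,d(*v),102) for k,v in sd.items()};print(Q)
g=sum(P.values())/4; ax=P['fl']+P['fr']-P['nl']-P['nr']; ay=P['fl']+P['nl']-P['fr']-P['nr']
print("gate",g,"yaw x",np.degrees(np.arctan2(ax[1],ax[0])),"yaw y",np.degrees(np.arctan2(-ay[0],ay[1])),np.linalg.norm(ax)/2,np.linalg.norm(ay)/2)
gd=(Q['fl']+Q['nr'])/2;print("gate side",gd)
yaw=np.arctan2(ax[1]-ay[0],ax[0]+ay[1]);print(np.degrees(yaw))
Rz=cv2.Rodrigues(np.array([0,0,yaw]))[0];G=(g+gd)/2;G[2]=20
for n,a,b in (("grip",(268,150),(157,85)),):
    X,e=tri(S,s(*a),D,d(*b));l=Rz.T@(X-G);print(n,X,e,l,"f",np.arctan2(l[0],np.hypot(l[1],l[2])),"a",np.arctan2(-l[1],l[2]))
np.savez("pose.npz",G=G,yaw=yaw)
for f in np.arange(-.3,.31,.1):
  for a in (-.28,):
    p=lambda q:G+Rz@np.array([q*np.sin(f),-q*np.sin(a)*np.cos(f),q*np.cos(a)*np.cos(f)])
    pp=np.array([p(120),p(190)]);print(f.round(2),((proj(S,pp)-(195-.4,142-.4))*5).round().tolist(),((proj(D,pp)-(233-.4,162-.4))*5).round().tolist())
E
```

```text
nr [498.31585132 -27.24897868 103.81044706] 0.07796026409840766
nl [485.71072377 106.94953787 104.57611131] 0.3126000701375279
fl [628.76839814 120.60699263 104.05436967] 0.6291367752859611
{'nr': array([497.21050281, -28.10942439, 102.        ]), 'nl': array([483.97201687, 105.87094285, 102.        ]), 'fr': array([640.69307729, -13.83283855, 102.        ]), 'fl': array([627.46718373, 119.41150572, 102.        ])}
{'nr': array([499.63487183, -29.32219077, 102.        ]), 'nl': array([487.55650743, 104.79581012, 102.        ]), 'fl': array([630.69885383, 119.39522765, 102.        ])}
gate [562.33569517  45.83504641 102.        ] yaw x 5.536462617799067 yaw y 5.655798253888242 144.1613833385749 134.26597653708464
gate side [565.16686283  45.03651844 102.        ]
5.5940098197305375
grip [564.64358866  94.91725536 168.57952418] 0.5511878709276468 [  5.71145719  49.15884089 148.57952418] f 0.036478583553248914 a -0.3195218102922628
-0.3 [[272.0, 123.0], [316.0, 47.0]] [[239.0, 151.0], [257.0, 81.0]]
-0.2 [[265.0, 136.0], [305.0, 67.0]] [[220.0, 141.0], [225.0, 64.0]]
-0.1 [[257.0, 149.0], [292.0, 89.0]] [[202.0, 132.0], [194.0, 49.0]]
0.0 [[249.0, 164.0], [278.0, 113.0]] [[183.0, 124.0], [163.0, 37.0]]
0.1 [[239.0, 180.0], [263.0, 139.0]] [[165.0, 118.0], [133.0, 27.0]]
0.2 [[230.0, 196.0], [247.0, 166.0]] [[148.0, 113.0], [105.0, 21.0]]
0.3 [[220.0, 213.0], [230.0, 195.0]] [[132.0, 110.0], [79.0, 16.0]]
```

The lever is at about f=+0.03, a=-0.3, so it already stands at the cross channel on the left side. I'll close the fingers, rise, turn the tool axes to the winder's and travel over.

```bash
python3 -m inch '[{"z":-2,"yaw":0.94,"gripper":-1},{"z":-2,"yaw":0.9},{"z":-2,"yaw":0.9},{},{}]' 10
python3 -m inch '[{"x":2.1,"y":-3.2},{"x":2.1,"y":-3.2},{"x":2.1,"y":-3.2},{"x":2.1,"y":-3.2},{"x":2.1,"y":-3.2},{"x":2.1,"y":-3.2},{"x":2.1,"y":-3.2},{"x":2.1,"y":-3.2},{"x":2.1,"y":-3.2},{"x":2.1,"y":-3.2}]'
python3 -m inch '[{"x":2.1,"y":-3.2},{"x":2.1,"y":-3.2},{"x":2.1,"y":-3.2},{"x":2.1,"y":-3.2},{"x":2.1,"y":-3.2},{"x":2.1,"y":-3.2},{"x":2.1,"y":-3.2},{"x":2.1,"y":-3.2},{},{},{}]'
cat > w.py <<'E'
import numpy as np,cv2
from workcell import telemetry
P=np.load("pose.npz");G=P["G"];R=cv2.Rodrigues(np.array([0,0,float(P["yaw"])]))[0]
def show():
    s=telemetry.state();print("t",round(s["time_s"],2),"local",(R.T@(s["ee_pos"]-[G[0],G[1],0])).round(1),"rot",s["ee_rot"].round(2),"F",(R.T@s["force"]).round(1),"w",round(s["gripper_width"],1))
if __name__=="__main__": show()
E
python3 w.py
python3 - <<'E'
from workcell import cams
import cv2
f=cams.grab_frame("wrist");cv2.imwrite("pics/wr1.png",f["pixels"][:,:,::-1])
E
```

```text
t 0.1 local [-429.4 -548.5  235.2] rot [-179.91   -0.     19.29] F [0.9 0.1 0.1] w 91.2invalid input
invalid input
invalid input
```

View pics/wr1.png

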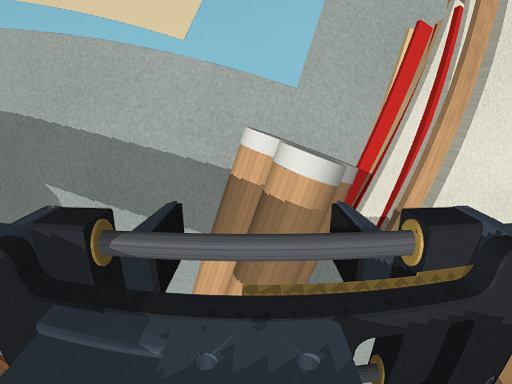

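The wrist view shows the arm still at its start, with spare tubes lying below it at about (290,180). The rows were refused, probably because every key is required.

```bash
python3 -m inch '[{"x":0,"y":0,"z":-2,"yaw":0.94,"gripper":-1},{"x":0,"y":0,"z":-2,"yaw":0.9,"gripper":-1},{"x":0,"y":0,"z":-2,"yaw":0.9,"gripper":-1},{"x":0,"y":0,"z":0,"yaw":0,"gripper":-1}]' 10; python3 w.py
```

```text
time_s: 0.48
ee_pos: [190.6, -544.3, 299.9]
ee_rot: [179.6, -0.1, 5.5]
force: [0.3, -0.4, 1.3]
gripper_width: 67.2
t 0.48 local [-428.9 -550.6  299.9] rot [ 1.7958e+02 -1.0000e-01  5.5000e+00] F [ 0.2 -0.5  1.3] w 67.2
```

```bash
python3 -m inch '[{"x":2.1,"y":-3.2,"z":0,"yaw":0,"gripper":-1},{"x":2.1,"y":-3.2,"z":0,"yaw":0,"gripper":-1},{"x":2.1,"y":-3.2,"z":0,"yaw":0,"gripper":-1},{"x":2.1,"y":-3.2,"z":0,"yaw":0,"gripper":-1},{"x":2.1,"y":-3.2,"z":0,"yaw":0,"gripper":-1},{"x":2.1,"y":-3.2,"z":0,"yaw":0,"gripper":-1},{"x":2.1,"y":-3.2,"z":0,"yaw":0,"gripper":-1},{"x":2.1,"y":-3.2,"z":0,"yaw":0,"gripper":-1},{"x":2.1,"y":-3.2,"z":0,"yaw":0,"gripper":-1},{"x":2.1,"y":-3.2,"z":0,"yaw":0,"gripper":-1}]'
python3 -m inch '[{"x":2.1,"y":-3.2,"z":0,"yaw":0,"gripper":-1},{"x":2.1,"y":-3.2,"z":0,"yaw":0,"gripper":-1},{"x":2.1,"y":-3.2,"z":0,"yaw":0,"gripper":-1},{"x":2.1,"y":-3.2,"z":0,"yaw":0,"gripper":-1},{"x":2.1,"y":-3.2,"z":0,"yaw":0,"gripper":-1},{"x":2.1,"y":-3.2,"z":0,"yaw":0,"gripper":-1},{"x":2.1,"y":-3.2,"z":0,"yaw":0,"gripper":-1},{"x":2.1,"y":-3.2,"z":0,"yaw":0,"gripper":-1},{"x":0,"y":0,"z":0,"yaw":0,"gripper":-1},{"x":0,"y":0,"z":0,"yaw":0,"gripper":-1}]'
python3 w.py
```

```text
time_s: 1.32
ee_pos: [367.8, -201.8, 295.0]
ee_rot: [-180.0, 0.1, 5.7]
force: [-0.2, -0.1, -0.7]
gripper_width: 1.7
time_s: 2.15
ee_pos: [510.0, 68.8, 294.3]
ee_rot: [180.0, 0.2, 5.9]
force: [-0.6, 0.3, 0.6]
gripper_width: 0.2
t 2.15 local [-51.2  28.5 294.3] rot [1.7998e+02 1.6000e-01 5.8600e+00] F [-0.6  0.4  0.6] w 0.2
```

```bash
python3 -m inch '[{"x":1.1,"y":-2.7,"z":0,"yaw":0.06,"gripper":-1},{"x":1.5,"y":-2.7,"z":0,"yaw":0,"gripper":-1},{"x":1.5,"y":-2.6,"z":0,"yaw":0,"gripper":-1},{"x":1.5,"y":0,"z":0,"yaw":0,"gripper":-1},{"x":0,"y":0,"z":0,"yaw":0,"gripper":-1},{"x":0,"y":0,"z":0,"yaw":0,"gripper":-1}]'
python3 w.py
python3 - <<'E'
from workcell import cams
import cv2,numpy as np
f=cams.grab_frame("wrist");g=cams.grab_frame("side")
cv2.imwrite("pics/wr2.png",np.vstack([f["pixels"],g["pixels"][60:260]])[:,:,::-1])
np.savez("pics/wr2.npz",**f)
E
```

```text
time_s: 2.65
ee_pos: [557.7, 151.0, 295.0]
ee_rot: [179.9, 0.1, 5.3]
force: [-0.3, -0.4, -0.3]
gripper_width: 0.4
t 2.65 local [  4.3 105.6 295. ] rot [1.7994e+02 1.3000e-01 5.2700e+00] F [-0.4 -0.3 -0.3] w 0.4
```

View pics/wr2.png

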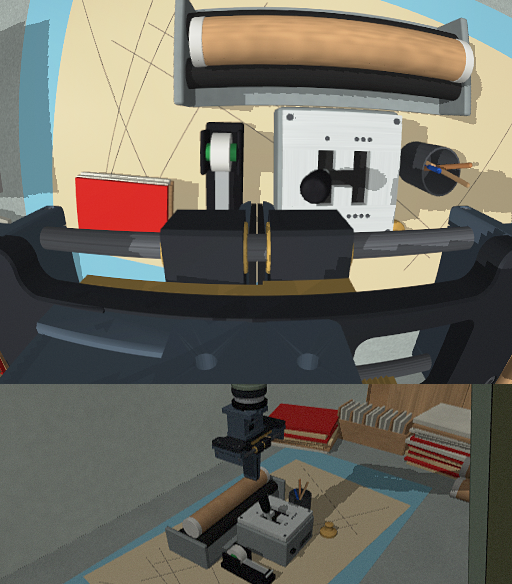

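The wrist view (upper part) shows the H gate with its left slot at x≈325 and right slot at x≈360, the channel at y≈178, the grip ball at about (314,187) and its rod near (327,176). The lever seems to be in the channel. I'll check numerically.

Run:
```python
import cv2,numpy as np
from w import G,R
f=np.load("pics/wr2.npz")
img=f["pixels"].astype(int)
C=cv2.Rodrigues(f["rvec"].astype(float))[0];c=-C.T@f["tvec"].ravel()
def L(p,z):
    u=cv2.fisheye.undistortPoints(np.array([[p]],float),f["mtx"].astype(float),np.zeros(4))[0,0]
    d=C.T@np.array([u[0],u[1],1]);X=c+d*(z-c[2])/d[2];return (R.T@(X-G)).round(1)
g=img[130:225,275:405].mean(2).astype(np.uint8)
m=(g<60).astype(np.uint8)
n,lab,st,ce=cv2.connectedComponentsWithStats(m)
for i in range(1,n):
    if st[i,4]>5: print(st[i]+[275,130,0,0,0],(ce[i]+[275,130]).round(1),L(ce[i]+[275,130],102))
print("grip at z195",L((314,187),195),"z200",L((314,187),200))
for p in ((290,117),(396,121),(327,176),(360,152),(360,203)): print(p,L(p,102))
o=cv2.resize(f["pixels"][100:235,270:410,::-1],None,fx=5,fy=5,interpolation=cv2.INTER_CUBIC)[:600];cv2.imwrite("pics/wr2c.png",o)
```

```text
[399 146   6  35 142] [402.3 163.9] [ 20. -78.  82.]
[ 300  151   67   53 2082] [334.1 178.7] [ 0.7 12.9 82. ]
[ 275  210   74   15 1019] [308.6 217.2] [-47.3  42.5  82. ]
grip at z195 [ 12.4  56.1 175. ] z200 [ 13.6  57.1 180. ]
(290, 117) [72.8 67.2 82. ]
(396, 121) [ 73.3 -65.6  82. ]
(327, 176) [ 4. 22. 82.]
(360, 152) [ 33.4 -18.4  82. ]
(360, 203) [-30.2 -22.8  82. ]
```

View pics/wr2c.png

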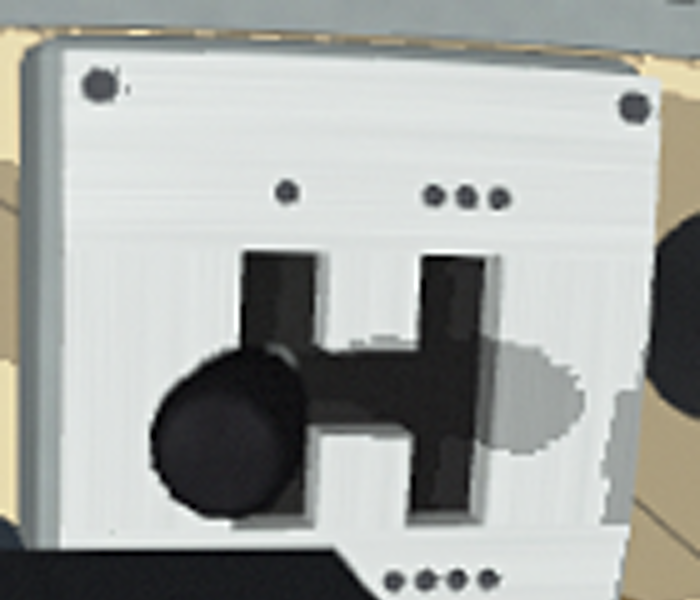

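Here the rod's visible front edge (crop y≈345) puts it about 5 mm forward of the channel's centre (≈388). So f≈0.05–0.06, at the edge of the channel's play. I'll first nudge it back gently from the far side.

```bash
python3 -m inch '[{"x":2,"y":2,"z":0,"yaw":0.04,"gripper":-1},{"x":2,"y":2,"z":0,"yaw":0,"gripper":-1},{"x":1.8,"y":1.8,"z":0,"yaw":0,"gripper":-1},{"x":0,"y":0,"z":0,"yaw":0,"gripper":-1},{"x":0,"y":0,"z":2.5,"yaw":0,"gripper":-1},{"x":0,"y":0,"z":2.5,"yaw":0,"gripper":-1},{"x":0,"y":0,"z":2.5,"yaw":0,"gripper":-1},{"x":0,"y":0,"z":2.5,"yaw":0,"gripper":-1},{"x":0,"y":0,"z":0.5,"yaw":0,"gripper":-1},{"x":0,"y":0,"z":0,"yaw":0,"gripper":-1},{"x":0,"y":0,"z":0,"yaw":0,"gripper":-1}]';python3 w.py
```

```text
time_s: 3.67
ee_pos: [621.4, 99.5, 192.3]
ee_rot: [-180.0, -0.1, 5.1]
force: [-0.5, 1.0, -0.4]
gripper_width: 0.5
t 3.67 local [ 62.6  48.2 192.3] rot [-1.80e+02 -8.00e-02  5.08e+00] F [-0.4  1.1 -0.4] w 0.5
```

```bash
python3 -m inch '[{"x":-0.6,"y":0,"z":0,"yaw":-0.1,"gripper":-1},{"x":-0.6,"y":0,"z":0,"yaw":0,"gripper":-1},{"x":-0.2,"y":0,"z":0,"yaw":0,"gripper":-1},{"x":-0.2,"y":0,"z":0,"yaw":0,"gripper":-1},{"x":-0.2,"y":0,"z":0,"yaw":0,"gripper":-1},{"x":-0.2,"y":0,"z":0,"yaw":0,"gripper":-1}]';python3 w.py
python3 -m inch '[{"x":-0.15,"y":0,"z":0,"yaw":0,"gripper":-1},{"x":-0.15,"y":0,"z":0,"yaw":0,"gripper":-1}]';python3 w.py
python3 -m inch '[{"x":-0.15,"y":0,"z":0,"yaw":0,"gripper":-1},{"x":-0.15,"y":0,"z":0,"yaw":0,"gripper":-1}]';python3 w.py
```

```text
time_s: 4.17
ee_pos: [601.3, 97.9, 191.3]
ee_rot: [180.0, -0.0, 5.6]
force: [-0.0, -0.2, 0.0]
gripper_width: 0.4
t 4.17 local [ 42.4  48.5 191.3] rot [ 1.8e+02 -4.0e-02  5.6e+00] F [-0.1 -0.2  0. ] w 0.4
time_s: 4.33
ee_pos: [598.5, 97.6, 191.0]
ee_rot: [-180.0, -0.0, 5.6]
force: [1.5, 0.2, 0.3]
gripper_width: -0.1
t 4.33 local [ 39.7  48.5 191. ] rot [-1.8e+02 -4.0e-02  5.6e+00] F [1.5 0.1 0.3] w -0.1
time_s: 4.5
ee_pos: [596.4, 97.4, 191.3]
ee_rot: [-180.0, -0.2, 5.6]
force: [3.3, 0.6, 0.8]
gripper_width: 0.7
t 4.5 local [ 37.5  48.6 191.3] rot [-1.7999e+02 -1.6000e-01  5.6000e+00] F [3.3 0.3 0.8] w 0.7
```

Contact came at x≈39.5, which implies f≈0.055, as the wrist view indicated. Pushing on to x≈30.

```bash
python3 -m inch '[{"x":-0.2,"y":0,"z":0,"yaw":0,"gripper":-1},{"x":-0.2,"y":0,"z":0,"yaw":0,"gripper":-1}]';python3 w.py
python3 -m inch '[{"x":-0.15,"y":0,"z":0,"yaw":0,"gripper":-1},{"x":-0.15,"y":0,"z":0,"yaw":0,"gripper":-1},{"x":0,"y":0,"z":0,"yaw":0,"gripper":-1}]';python3 w.py
```

```text
time_s: 4.67
ee_pos: [592.1, 97.1, 191.5]
ee_rot: [-180.0, -0.1, 5.6]
force: [1.8, 1.0, 2.4]
gripper_width: 0.2
t 4.67 local [ 33.3  48.6 191.5] rot [-1.7998e+02 -1.3000e-01  5.5900e+00] F [1.9 0.8 2.4] w 0.2
time_s: 4.92
ee_pos: [588.2, 96.6, 191.1]
ee_rot: [180.0, -0.0, 5.6]
force: [2.3, 1.1, 2.1]
gripper_width: 0.5
t 4.92 local [ 29.3  48.5 191.1] rot [ 1.8e+02 -1.0e-02  5.6e+00] F [2.4 0.9 2.1] w 0.5
```

```bash
python3 -m inch '[{"x":0.5,"y":0,"z":0,"yaw":0,"gripper":-1},{"x":1.5,"y":0,"z":0,"yaw":0,"gripper":-1},{"x":1.2,"y":-1,"z":0,"yaw":0,"gripper":-1},{"x":0,"y":-2,"z":0,"yaw":0,"gripper":-1},{"x":0,"y":-2,"z":0,"yaw":0,"gripper":-1},{"x":0,"y":-1.2,"z":0,"yaw":0,"gripper":-1},{"x":-2,"y":0,"z":0,"yaw":0,"gripper":-1},{"x":-2,"y":0,"z":0,"yaw":0,"gripper":-1},{"x":-2,"y":0,"z":0,"yaw":0,"gripper":-1},{"x":0,"y":0,"z":0,"yaw":0,"gripper":-1},{"x":0,"y":0,"z":0,"yaw":0,"gripper":-1}]';python3 w.py
python3 - <<'E'
from workcell import cams
import cv2,numpy as np
f=cams.grab_frame("wrist")
cv2.imwrite("pics/wr3.png",cv2.resize(f["pixels"][70:240,240:440,::-1],None,fx=3.5,fy=3.5,interpolation=cv2.INTER_CUBIC))
E
```

```text
time_s: 5.83
ee_pos: [553.7, 155.3, 190.9]
ee_rot: [180.0, 0.1, 5.6]
force: [-0.3, -0.1, 0.4]
gripper_width: 0.4
t 5.83 local [  0.7 110.3 190.9] rot [1.7996e+02 5.0000e-02 5.6200e+00] F [-0.3 -0.   0.4] w 0.4
```

View pics/wr3.png

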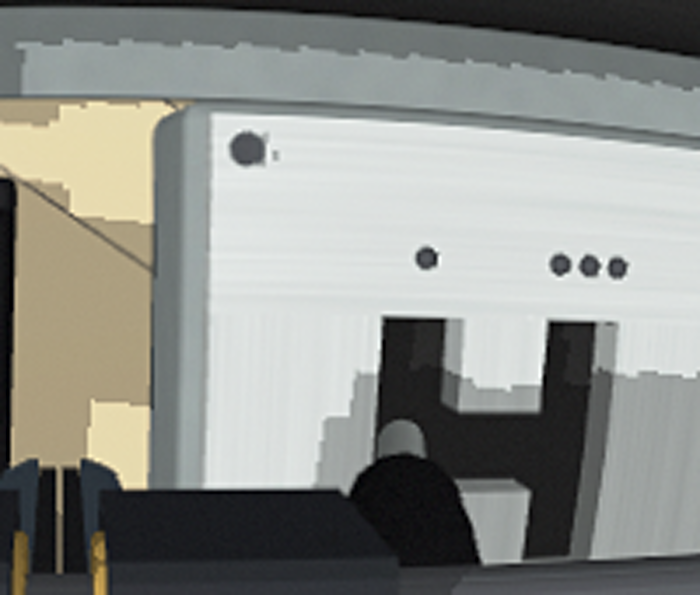

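The rod's front (crop (402,425)) now lies within the channel (edges y≈412–478). Pushing across to the right now.

```bash
python3 -m inch '[{"x":0,"y":0.8,"z":0,"yaw":0,"gripper":-1},{"x":0,"y":0.6,"z":0,"yaw":0,"gripper":-1},{"x":0,"y":0.3,"z":0,"yaw":0,"gripper":-1},{"x":0,"y":0.3,"z":0,"yaw":0,"gripper":-1},{"x":0,"y":0.3,"z":0,"yaw":0,"gripper":-1},{"x":0,"y":0.3,"z":0,"yaw":0,"gripper":-1},{"x":0,"y":0.3,"z":0,"yaw":0,"gripper":-1},{"x":0,"y":0.3,"z":0,"yaw":0,"gripper":-1}]';python3 w.py
python3 -m inch '[{"x":0,"y":0.3,"z":0,"yaw":0,"gripper":-1},{"x":0,"y":0.3,"z":0,"yaw":0,"gripper":-1},{"x":0,"y":0.3,"z":0,"yaw":0,"gripper":-1}]';python3 w.py
```

```text
time_s: 6.55
ee_pos: [557.7, 123.4, 190.9]
ee_rot: [180.0, -0.0, 5.6]
force: [0.7, 0.8, -0.0]
gripper_width: 0.4
t 6.55 local [  1.6  78.2 190.9] rot [180.   -0.    5.6] F [ 0.7  0.7 -0. ] w 0.4
time_s: 6.8
ee_pos: [558.9, 115.6, 191.8]
ee_rot: [-179.9, -0.1, 5.6]
force: [-0.2, 5.3, 4.8]
gripper_width: 0.5
t 6.8 local [  2.   70.3 191.8] rot [-1.7989e+02 -1.0000e-01  5.5900e+00] F [0.3 5.3 4.8] w 0.5
```

```bash
for i in 1 ; do python3 -m inch '[{"x":0,"y":0.25,"z":0,"yaw":0,"gripper":-1},{"x":0,"y":0.25,"z":0,"yaw":0,"gripper":-1},{"x":0,"y":0.25,"z":0,"yaw":0,"gripper":-1},{"x":0,"y":0.25,"z":0,"yaw":0,"gripper":-1}]'>/dev/null;python3 w.py; done
python3 -m inch '[{"x":0,"y":0.25,"z":0,"yaw":0,"gripper":-1},{"x":0,"y":0.25,"z":0,"yaw":0,"gripper":-1},{"x":0,"y":0.25,"z":0,"yaw":0,"gripper":-1},{"x":0,"y":0.25,"z":0,"yaw":0,"gripper":-1}]'>/dev/null;python3 w.py
```

```text
t 7.13 local [  1.6  59.3 191. ] rot [ 1.8e+02 -2.0e-02  5.6e+00] F [0.8 3.7 3.9] w 0.4
t 7.47 local [  1.5  49.1 190.8] rot [1.7998e+02 2.0000e-02 5.5900e+00] F [-1.   3.8  3.2] w 0.5
```

It's sliding freely at about 4 N. Continuing.

```bash
python3 -m inch '[{"x":0,"y":0.3,"z":0,"yaw":0,"gripper":-1},{"x":0,"y":0.3,"z":0,"yaw":0,"gripper":-1},{"x":0,"y":0.3,"z":0,"yaw":0,"gripper":-1},{"x":0,"y":0.3,"z":0,"yaw":0,"gripper":-1},{"x":0,"y":0.3,"z":0,"yaw":0,"gripper":-1},{"x":0,"y":0.3,"z":0,"yaw":0,"gripper":-1}]'>/dev/null;python3 w.py
python3 -m inch '[{"x":0,"y":0.3,"z":0,"yaw":0,"gripper":-1},{"x":0,"y":0.3,"z":0,"yaw":0,"gripper":-1},{"x":0,"y":0.3,"z":0,"yaw":0,"gripper":-1},{"x":0,"y":0.3,"z":0,"yaw":0,"gripper":-1},{"x":0,"y":0.3,"z":0,"yaw":0,"gripper":-1},{"x":0,"y":0.3,"z":0,"yaw":0,"gripper":-1}]'>/dev/null;python3 w.py
python3 -m inch '[{"x":0,"y":0.3,"z":0,"yaw":0,"gripper":-1},{"x":0,"y":0.3,"z":0,"yaw":0,"gripper":-1},{"x":0,"y":0.3,"z":0,"yaw":0,"gripper":-1},{"x":0,"y":0.3,"z":0,"yaw":0,"gripper":-1},{"x":0,"y":0.3,"z":0,"yaw":0,"gripper":-1},{"x":0,"y":0.3,"z":0,"yaw":0,"gripper":-1}]'>/dev/null;python3 w.py
```

```text
t 7.97 local [  1.4  31.1 190.9] rot [1.7998e+02 1.0000e-02 5.6000e+00] F [0.3 2.8 2.3] w 0.4
t 8.47 local [  1.5  13.2 190.9] rot [179.99   0.     5.6 ] F [-0.5  2.9  3.4] w 0.5
t 8.97 local [  1.2  -4.7 190.4] rot [-1.7999e+02  6.0000e-02  5.5900e+00] F [-0.   2.6 -1.3] w 0.4
```

```bash
python3 -m inch '[{"x":0,"y":0.25,"z":0,"yaw":0,"gripper":-1},{"x":0,"y":0.25,"z":0,"yaw":0,"gripper":-1},{"x":0,"y":0.2,"z":0,"yaw":0,"gripper":-1}]'>/dev/null;python3 w.py
python3 -m inch '[{"x":0,"y":0.15,"z":0,"yaw":0,"gripper":-1},{"x":0,"y":0.15,"z":0,"yaw":0,"gripper":-1}]'>/dev/null;python3 w.py
python3 -m inch '[{"x":0,"y":0.1,"z":0,"yaw":0,"gripper":-1},{"x":0,"y":0.1,"z":0,"yaw":0,"gripper":-1}]'>/dev/null;python3 w.py
python3 - <<'E'
from workcell import cams
import cv2,numpy as np
a=cams.grab_frame("scene");b=cams.grab_frame("wrist");np.savez("pics/sc4.npz",**a)
i=cv2.resize(a["pixels"][142:222,195:275,::-1],(400,400),interpolation=cv2.INTER_CUBIC)
j=cv2.resize(b["pixels"][50:240,240:430,::-1],(400,400),interpolation=cv2.INTER_CUBIC)
cv2.imwrite("pics/c4.png",np.hstack([i,j]))
E
```

```text
t 9.22 local [  1.3 -11.7 190.5] rot [-1.80e+02  5.00e-02  5.59e+00] F [ 0.6  2.9 -1.6] w 0.3
t 9.38 local [  1.3 -14.7 190.8] rot [1.80e+02 3.00e-02 5.59e+00] F [-0.3  3.4 -1.2] w 0.3
t 9.55 local [  1.4 -16.6 190.9] rot [1.8e+02 2.0e-02 5.6e+00] F [-0.8  2.4 -1.5] w 0.6
```

View pics/c4.png

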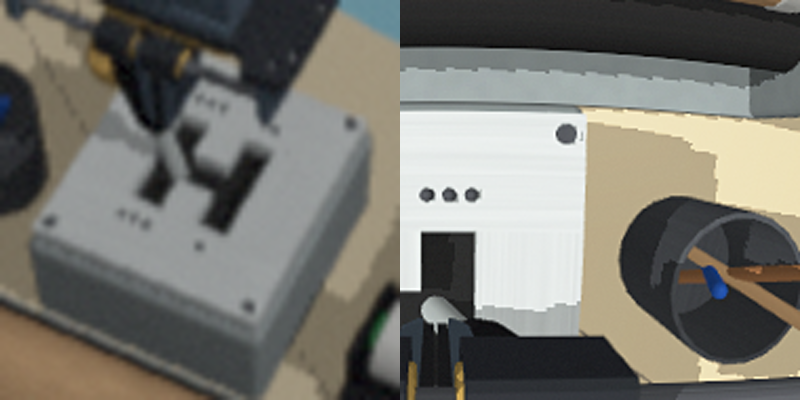

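In the wrist view (right half) the rod at (434,305) sits at the left part of the right slot (x 421–476), so it has just entered. It needs a few more millimetres.

```bash
python3 -m inch '[{"x":0,"y":0.15,"z":0,"yaw":0,"gripper":-1},{"x":0,"y":0.15,"z":0,"yaw":0,"gripper":-1}]'>/dev/null;python3 w.py
python3 -m inch '[{"x":0,"y":0.15,"z":0,"yaw":0,"gripper":-1},{"x":0,"y":0.1,"z":0,"yaw":0,"gripper":-1}]'>/dev/null;python3 w.py
python3 - <<'E'
from workcell import cams
import cv2,numpy as np
b=cams.grab_frame("wrist")
cv2.imwrite("pics/c5.png",cv2.resize(b["pixels"][120:220,220:340,::-1],(720,600),interpolation=cv2.INTER_CUBIC))
E
```

```text
t 9.82 local [  1.5 -19.5 190.9] rot [1.80e+02 1.00e-02 5.61e+00] F [-0.   3.2 -1.5] w 0.3
t 9.98 local [  1.5 -22.2 191. ] rot [179.99  -0.     5.59] F [-0.6  1.7 -1.3] w 0.6
```

View pics/c5.png

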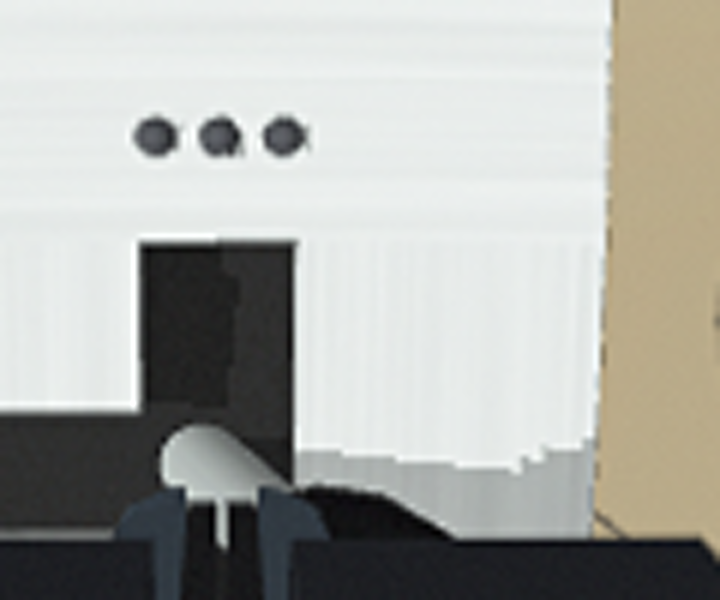

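The rod (left edge 160, about 103 px wide) is now centred in the right slot (140–295). Next I'll back off, go round to the near side and push forward.

```bash
python3 -m inch '[{"x":0,"y":-1,"z":0,"yaw":0,"gripper":-1},{"x":0,"y":-2,"z":0,"yaw":0,"gripper":-1},{"x":-2,"y":0,"z":0,"yaw":0,"gripper":-1},{"x":-2,"y":0,"z":0,"yaw":0,"gripper":-1},{"x":-2,"y":0,"z":0,"yaw":0,"gripper":-1},{"x":0,"y":0,"z":0,"yaw":0,"gripper":-1},{"x":0,"y":2,"z":0,"yaw":0,"gripper":-1},{"x":0,"y":2,"z":0,"yaw":0,"gripper":-1},{"x":0,"y":1.2,"z":0,"yaw":0,"gripper":-1},{"x":0,"y":0,"z":0,"yaw":0,"gripper":-1},{"x":0,"y":0,"z":0,"yaw":0,"gripper":-1}]'>/dev/null;python3 w.py
python3 -m inch '[{"x":0.6,"y":0,"z":0,"yaw":0,"gripper":-1},{"x":0.6,"y":0,"z":0,"yaw":0,"gripper":-1},{"x":0.3,"y":0,"z":0,"yaw":0,"gripper":-1},{"x":0.3,"y":0,"z":0,"yaw":0,"gripper":-1},{"x":0.3,"y":0,"z":0,"yaw":0,"gripper":-1},{"x":0.3,"y":0,"z":0,"yaw":0,"gripper":-1}]'>/dev/null;python3 w.py
python3 -m inch '[{"x":0.25,"y":0,"z":0,"yaw":0,"gripper":-1},{"x":0.25,"y":0,"z":0,"yaw":0,"gripper":-1},{"x":0.25,"y":0,"z":0,"yaw":0,"gripper":-1},{"x":0.25,"y":0,"z":0,"yaw":0,"gripper":-1}]'>/dev/null;python3 w.py
```

```text
t 10.95 local [-58.  -44.2 191. ] rot [-1.7999e+02 -3.0000e-02  5.5100e+00] F [-0.3  0.6 -0.8] w 0.3
t 11.45 local [-34.1 -43.7 190.8] rot [1.80e+02 1.00e-02 5.62e+00] F [-0.3 -0.7 -0.3] w 0.2
t 11.78 local [-24.9 -44.1 191. ] rot [1.7999e+02 7.0000e-02 5.5900e+00] F [-2.6  0.4  1.7] w 0.3
```

```bash
python3 -m inch '[{"x":0.3,"y":0,"z":0,"yaw":0,"gripper":-1},{"x":0.3,"y":0,"z":0,"yaw":0,"gripper":-1},{"x":0.3,"y":0,"z":0,"yaw":0,"gripper":-1},{"x":0.3,"y":0,"z":0,"yaw":0,"gripper":-1},{"x":0.3,"y":0,"z":0,"yaw":0,"gripper":-1}]'>/dev/null;python3 w.py
python3 -m inch '[{"x":0.3,"y":0,"z":0,"yaw":0,"gripper":-1},{"x":0.3,"y":0,"z":0,"yaw":0,"gripper":-1},{"x":0.3,"y":0,"z":0,"yaw":0,"gripper":-1},{"x":0.3,"y":0,"z":0,"yaw":0,"gripper":-1},{"x":0.3,"y":0,"z":0,"yaw":0,"gripper":-1}]'>/dev/null;python3 w.py
python3 -m inch '[{"x":0.2,"y":0,"z":0,"yaw":0,"gripper":-1},{"x":0.2,"y":0,"z":0,"yaw":0,"gripper":-1}]'>/dev/null;python3 w.py
python3 -m inch '[{"x":0.15,"y":0,"z":0,"yaw":0,"gripper":-1},{"x":0.15,"y":0,"z":0,"yaw":0,"gripper":-1}]'>/dev/null;python3 w.py
```

```text
t 12.2 local [ -9.3 -44.  190.9] rot [1.8e+02 2.0e-02 5.6e+00] F [-3.3 -0.7  1.1] w 0.5
t 12.62 local [  5.4 -43.8 190.4] rot [-1.7998e+02  8.0000e-02  5.6000e+00] F [-2.7  0.7 -1.1] w 0.5
t 12.78 local [  9.6 -43.9 190.6] rot [-1.7999e+02  4.0000e-02  5.6000e+00] F [-1.8  0.8 -1.5] w 0.6
t 12.95 local [ 12.6 -43.9 190.9] rot [-1.8e+02  1.0e-02  5.6e+00] F [-2.4  0.8 -1.3] w 0.7
```

```bash
python3 -m inch '[{"x":0.15,"y":0,"z":0,"yaw":0,"gripper":-1},{"x":0.15,"y":0,"z":0,"yaw":0,"gripper":-1}]'>/dev/null;python3 w.py
python3 -m inch '[{"x":0.1,"y":0,"z":0,"yaw":0,"gripper":-1},{"x":0.1,"y":0,"z":0,"yaw":0,"gripper":-1}]'>/dev/null;python3 w.py
python3 -m inch '[{"x":0.1,"y":0,"z":0,"yaw":0,"gripper":-1},{"x":0,"y":0,"z":0,"yaw":0,"gripper":-1}]'>/dev/null;python3 w.py
```

```text
t 13.12 local [ 15.7 -44.  191. ] rot [ 1.8e+02 -1.0e-02  5.6e+00] F [-3.   0.8 -1.5] w 0.4
t 13.28 local [ 17.7 -44.  191. ] rot [ 1.80e+02 -1.00e-02  5.59e+00] F [-2.1  0.6 -0.3] w 0.4
t 13.45 local [ 18.8 -44.  191. ] rot [ 1.7999e+02 -2.0000e-02  5.6000e+00] F [-2.4  1.4 -1.1] w 0.4
```

Not at the stop yet, so I'll keep creeping in 1 mm steps.

```bash
python3 -m inch '[{"x":0.1,"y":0,"z":0,"yaw":0,"gripper":-1},{"x":0,"y":0,"z":0,"yaw":0,"gripper":-1}]'>/dev/null;python3 w.py
python3 -m inch '[{"x":0.1,"y":0,"z":0,"yaw":0,"gripper":-1},{"x":0,"y":0,"z":0,"yaw":0,"gripper":-1}]'>/dev/null;python3 w.py
python3 -m inch '[{"x":0.1,"y":0,"z":0,"yaw":0,"gripper":-1},{"x":0,"y":0,"z":0,"yaw":0,"gripper":-1}]'>/dev/null;python3 w.py
```

```text
t 13.62 local [ 19.7 -44.  191. ] rot [ 1.7999e+02 -2.0000e-02  5.6000e+00] F [-2.7  1.1 -0.1] w 0.4
t 13.78 local [ 20.7 -44.  191. ] rot [ 1.7999e+02 -1.0000e-02  5.6000e+00] F [-2.5  1.1  0.2] w 0.6
t 13.95 local [ 21.3 -44.  190.8] rot [1.8e+02 5.0e-02 5.6e+00] F [-2.8  0.4 -0.9] w 0.8
```

```bash
python3 -m inch '[{"x":0.1,"y":0,"z":0,"yaw":0,"gripper":-1},{"x":0,"y":0,"z":0,"yaw":0,"gripper":-1}]'>/dev/null;python3 w.py
python3 -m inch '[{"x":0.1,"y":0,"z":0,"yaw":0,"gripper":-1},{"x":0,"y":0,"z":0,"yaw":0,"gripper":-1}]'>/dev/null;python3 w.py
```

```text
t 14.12 local [ 21.9 -44.  190.7] rot [1.8e+02 1.1e-01 5.6e+00] F [-4.7  0.7 -0.2] w 0.3
t 14.28 local [ 22.3 -44.  190.5] rot [-180.      0.19    5.6 ] F [-6.4  1.5 -0.5] w 0.4
```

The stop is felt: the force is rising and motion is lagging. One last small push, then back off and up.

```bash
python3 -m inch '[{"x":0.1,"y":0,"z":0,"yaw":0,"gripper":-1},{"x":0,"y":0,"z":0,"yaw":0,"gripper":-1}]'>/dev/null;python3 w.py
python3 -m inch '[{"x":-0.5,"y":0,"z":0,"yaw":0,"gripper":-1},{"x":-1.5,"y":0,"z":0,"yaw":0,"gripper":-1},{"x":-2,"y":0,"z":0,"yaw":0,"gripper":-1},{"x":-2,"y":0,"z":-2,"yaw":0,"gripper":-1},{"x":-2,"y":0,"z":-3,"yaw":0,"gripper":-1},{"x":-3,"y":0,"z":-3,"yaw":0,"gripper":-1},{"x":-3,"y":0,"z":-3,"yaw":0,"gripper":-1},{"x":-3,"y":0,"z":-2,"yaw":0,"gripper":-1},{"x":-2,"y":0,"z":0,"yaw":0,"gripper":-1},{"x":0,"y":0,"z":0,"yaw":0,"gripper":-1},{"x":0,"y":0,"z":0,"yaw":0,"gripper":-1}]'>/dev/null;python3 w.py
python3 - <<'E'
from workcell import cams
import cv2,numpy as np
f=cams.grab_frame("scene");g=cams.grab_frame("side");np.savez("pics/sc6.npz",**f);np.savez("pics/sd6.npz",**g)
a=f["pixels"][142:222,195:275];b=g["pixels"][162:242,233:313]
o=np.hstack([cv2.resize(i,(400,400),interpolation=cv2.INTER_CUBIC) for i in (a,b)])
# whole-scene change against start, outside gate
s0=np.load("pics/scene0.npz")["pixels"];d=np.abs(f["pixels"].astype(int)-s0).max(2)>40
ov=np.hstack([cv2.resize(f["pixels"][110:250,140:390],(400,200)),cv2.resize((d*255).astype(np.uint8)[110:250,140:390,None].repeat(3,2),(400,200))])
cv2.imwrite("pics/c6.png",np.vstack([o,ov])[:,:,::-1])
E
```

```text
t 14.45 local [ 22.7 -44.  190.5] rot [-180.      0.27    5.6 ] F [-7.2  0.5  0.3] w 0.7
t 15.37 local [-163.5  -44.3  321.2] rot [179.93  -0.37   5.57] F [-0.   0.2  0.4] w 0.4
```

View pics/c6.png

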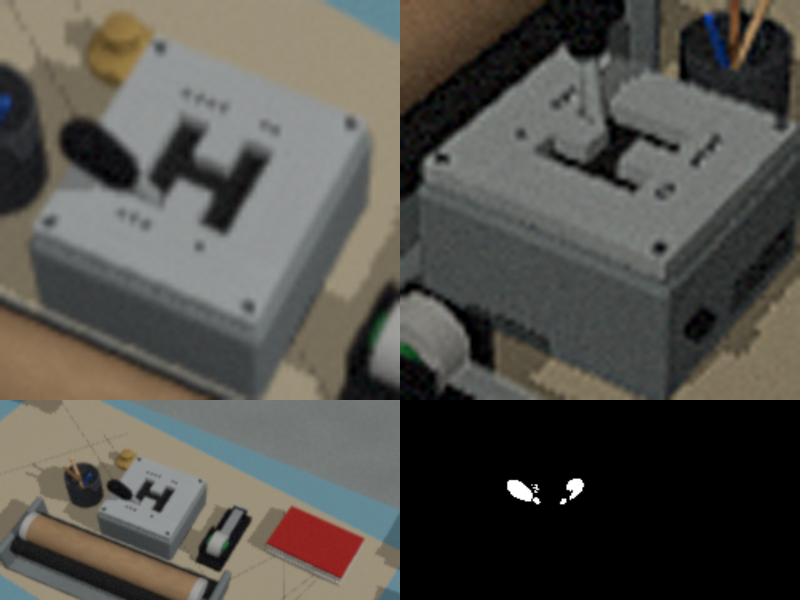

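The lever leans into the far right slot, with its rod at crop (148,190) and grip around (98,153). The change mask shows only the lever's old and new places, so nothing else has moved. One numeric check, then I hand in.

Run:
```python
from h import *; from w import G,R,show
from workcell import env
S=np.load("pics/sc6.npz")
for f in (.25,.28,.31):
    a=.29;p=lambda q:G+R@np.array([q*np.sin(f),-q*np.sin(a)*np.cos(f),q*np.cos(a)*np.cos(f)])
    print(f,((proj(S,[p(85),p(120),p(155),p(190)])-(194.6,141.6))*5).round().tolist())
show()
```

```text
0.25 [[151.0, 187.0], [127.0, 164.0], [102.0, 139.0], [76.0, 113.0]]
0.28 [[150.0, 191.0], [125.0, 169.0], [100.0, 146.0], [72.0, 122.0]]
0.31 [[148.0, 195.0], [123.0, 175.0], [97.0, 153.0], [69.0, 131.0]]
t 15.47 local [-163.   -44.2  320. ] rot [ 1.7997e+02 -1.4000e-01  5.5900e+00] F [-0.5  0.   0.4] w 0.1
```

The grip centre at (98,153) matches f=0.31 (predicted (97,153)), so the lever is fully home. The hand is clear and still.

```bash
python3 -c "
from workcell import env
print(env.job_done())"
```

```text
the job is handed in; nothing more can be done
None
```

The lever is fully home in the third (far right) slot, and the job was handed in at about 15.5 s of the 67 s allowed.

With closed fingertips I pushed the lever back into the cross channel from about 0.055 rad forward. I then pushed it across to the middle of the right slot, and forward until I felt the end stop. Sliding took about 2–5 N; the highest push reading was about 7 N, at the stop.

- **Position:** in the last scene picture the grip centre is where a lever at 0.31 rad forward should appear.
- **Surroundings:** a before-and-after comparison of the scene picture around the winder showed only the lever had changed.
- **Hand:** it finished well above and behind the winder, with no contact force.

- **Disagreements:** the first two-view estimate put the lever 0.036 rad forward, while the wrist view and the contact point gave about 0.055. I nudged it back into the channel for that reason.
- **Refused moves:** my first move commands were refused for missing keys; the arm did not move and no harm was done.

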